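Sweep leftover parts off the assembly board into their bins

ROBOT

A 6-joint arm with a two-finger parallel gripper is mounted at the origin on the work surface. World frame = base frame: x ahead of the robot, y to its left, z up, the work surface at z = 0. Lengths are in m, angles in rad, forces in N, time in s.
With the tool pointing down it reaches from about 0.375 to 0.825 m from the base axis. Payload 5.5 kg.
Tool frame: the origin (TCP) lies between the finger pads; the fingertips stand 11 mm ahead of it and the grasp point (between the pads) lies 8 mm behind it; z points along the fingers, y is the line along which they close (so a half turn about z gives the same grasp; the last joint's range is limited). The gripper opens to 85 mm and grips with 20 to 120 N. Pads are 22 mm wide; open, the fingers measure 114 mm over their backs; the gripper's body (76 mm by 85 mm) begins 54 mm behind the grasp point. The pads swing forward as they close: fully open they stand 13 mm farther back than shut.
Start: joints at [-1.13, 0.314, -0.047, 1.21, 0, 1.571], TCP at [0.256, -0.543, 0.242] pointing down, gripper open.
Joint ranges: [-2.67, 2.67], [-0.69, 1.73], [-1.03, 1.25], [-2.08, 2.16], [-1.42, 1.45], [-3.14, 3.14]. Speed limits (rad/s): [2.39, 2.39, 3.01, 3.14, 3.14, 3.14].

INTERFACE

Orientations are given as a rotation vector (axis times angle).
In Python, from rig import get_state, cams, close_job gives the robot as it stands. The module is installed in compiled form; this text tells all that it offers.
- The arm moves only by the shell command python3 -m jog 'ROWS' [FORCE]. ROWS is JSON, a list of rows, each a list of 5 numbers: the shift along the tool's x, y, z in cm, then the turn about the tool's z in rad, then the finger opening in cm, from 0 to 8.54. In form: [[dx, dy, dz, turn, hand], ...]. A call has 1 to 10 rows; each row is the pose to reach, as a shift and turn from the pose commanded when the call began, along the tool's axes at that moment; what a row does not reach only later rows make up. A row lasts 1/12 s, in which the tool goes at most 41.7 mm and 7.16 degrees, less where a joint would pass 70% of its speed; a pose out of reach is approached as far as the arm can. A call with a gripper value outside its range is refused whole. The fingers move at their own pace and stop on an object; FORCE is the grip in N (left out, the last holds). Time passes only in rows, so rows that repeat a pose let the fingers close. It gives the time, the measured TCP pose, the force, the opening and the grip force at its end, in the units of the state.
- get_state(): the state, without advancing time (a new reading comes with each control period).
- cams.snapshot(name): name is "side" or "top" or "wrist"; returns (picture, depth): 384x512x3 uint8, red, green, blue; 384x512 float32, m along the optical axis (not along the pixel's ray), 0 where there is no reading.
- cams.calibration(name): a dict with "camera_matrix" (3x3 intrinsics, pixels), "position" and "attitude" of the camera in the world. Camera axes: x right, y down, z forward; pixel columns grow to the right and rows downward; lengths in m; the calibration is good to about 2 mm. A picture is of the moment at which its call begins: read the wrist's pose just before it. calibration takes no time and is no camera call; for the wrist camera it gives the pose at the moment of the call.
- close_job(): hands the job in; it is judged then, once.
The state is a dict: "time_s": time; "joint_pos": joint angles; "qd": joint speeds; "joint_efforts": joint torques, N m; "position": TCP position; "orientation": TCP orientation; "ft_force": force on the tool from outside, world axes, zero at the start; "moment": the same for the moment, N m; "gripper_width": finger opening in m; "grip_force": force on a finger pad.
Only numpy, scipy, OpenCV 4.12 (cv2) and the standard library are available. Lean on these libraries where they do the work, as an engineer would, in place of code of your own. Each camera call takes 0.05 s, during which the arm holds its last target. There are 200 camera calls.

TASK

The batch is done: clear the four loose leftover parts off the green board by sweeping them across it with your fingertips and over its open ends, so that both white plug housings drop into the blue bin and both black rocker switches drop into the red bin. Sweep gently: the parts must not be picked up, pinched or pressed hard, and everything else on the board and around it stays where it is.

Things in the scene. Friction and masses are not known exactly. Their poses are not given: they have to be found in the camera images.
- board: fixed raised board, flat green surface 70 mm above the table. Its frame: origin at table height, x away from the robot, spans x -150 to +200 mm, y -170 to +170 mm. Kerbs 12 mm high, 6 mm thick run along the near and far edges, and along the ends (y = +-170 mm) only from x = +119 mm on; the rest of both ends is an open edge without a lip, a bin below each
- blue_bin: open shallow blue bin, 270 (x) x 150 (y) x 55 mm high, walls 3 mm, fixed on the table below one open end of the green board (which end varies), tucked 15 mm under the board's overhang: 135 mm of it shows beyond the edge; origin at the centre of its underside. A few white plug housings already lie in it
- red_bin: open shallow red bin, 270 (x) x 150 (y) x 55 mm high, walls 3 mm, fixed on the table below one open end of the green board (which end varies), tucked 15 mm under the board's overhang: 135 mm of it shows beyond the edge; origin at the centre of its underside. A few black rocker switches already lie in it
- plug_a: loose white nylon plug housing, a block 28 (its x) x 22 (its y) x 15 mm high, about 15 g, lying flat on the board; origin at the centre of its underside
- plug_b: second one of the same: loose white nylon plug housing, a block 28 (its x) x 22 (its y) x 15 mm high, about 15 g, lying flat on the board; origin at the centre of its underside
- switch_a: loose black panel rocker switch, 30 (its x) x 24 (its y) x 18 mm high (bezel on top, body 27 x 21 mm below it), about 20 g, lying on its back on the board; origin at the centre of its underside
- switch_b: second one of the same: loose black panel rocker switch, 30 (its x) x 24 (its y) x 18 mm high (bezel on top, body 27 x 21 mm below it), about 20 g, lying on its back on the board; origin at the centre of its underside
- pack: blue plastic battery pack, 60 x 115 x 44 mm high, grey cap plate on top; origin at the centre of its underside, long side along its y. It stands loose on the far strip of the green board; leave it
- tweezers: steel tweezers, 130 mm long (along its y), 12 mm wide, 8 mm high, lying loose along the board's near kerb; origin at the underside; leave them
- tape: loose roll of yellow tape lying on the table left of the work, 90 mm across, 22 mm high; origin at the centre of its underside; leave it
- screwdriver: red-handled screwdriver, 200 mm long (along its x), handle 26 mm thick, lying loose on the table right of the work; origin at its underside; leave it
- spool: loose spool of solder wire standing on the table right of the work, blue flanges 57 mm across, 45 mm high; origin at the centre of its underside; leave it
- jar: loose white jar with a red cap standing on the table left of the work, 48 mm across, 85 mm high; origin at the centre of its underside; leave it

How it is judged:
At the end, for the whole second after the job is handed in: Both white plug housings lie inside the blue bin and both black rocker switches inside the red bin (each within the bin's walls and below its rim, at rest) (x of plug_a in the frame of blue_bin between -0.134 and 0.134 m and y of plug_a in the frame of blue_bin between -0.074 and 0.074 m and z of each of plug_a, plug_b in the frame of blue_bin below 0.05 m and linear speed of each of plug_a, plug_b, switch_a, switch_b below 0.02 m/s and x of plug_b in the frame of blue_bin between -0.134 and 0.134 m and y of plug_b in the frame of blue_bin between -0.074 and 0.074 m and x of switch_a in the frame of red_bin between -0.134 and 0.134 m and y of switch_a in the frame of red_bin between -0.074 and 0.074 m and z of each of switch_a, switch_b in the frame of red_bin below 0.05 m and x of switch_b in the frame of red_bin between -0.134 and 0.134 m and y of switch_b in the frame of red_bin between -0.074 and 0.074 m); the robot touches nothing.
It fails at once if a loose part was picked up (raised more than 30 mm above the board) (height (world z) of any of plug_a, plug_b, switch_a, switch_b above 0.1 m).
It fails at once if a loose part was pinched or pressed hard with the fingers (more than 15 N) (contact force between the fingers and plug_a above 15 N or contact force between the fingers and plug_b above 15 N or contact force between the fingers and switch_a above 15 N or contact force between the fingers and switch_b above 15 N).
It fails at once if something else on or around the board was shifted by more than 12 mm (distance of any of pack, tweezers, tape, screwdriver, spool, jar from where it was at the start of the episode above 0.012 m).
It also fails if it takes over 64 s, if anything falls off the work surface, if the arm or the gripper's body presses on something with over 40 N, if the wrist force passes 120 N, or if a joint passes its speed limit or range.

## Working session

There is one attempt and no reset: what is moved stays moved. The work goes in short steps, Python scripts to look and compute and a shell command to move; the robot and the scene stay as the last step left them, time stands still between calls to the robot, and variables do not carry over. Pictures are saved under pics/ and viewed, at most 10 in all, crops included, and the job is handed in when it is done.

```bash
mkdir -p pics; cat > h.py <<'E'
import numpy as np,cv2
from rig import get_state,cams,close_job
from scipy.spatial.transform import Rotation as R
def cal(n):
    c=cams.calibration(n);a=np.array(c["attitude"],float)
    M=a if a.shape==(3,3) else (R.from_rotvec(a).as_matrix() if a.size==3 else R.from_quat(a).as_matrix())
    return np.array(c["camera_matrix"]),np.array(c["position"]),M
def snap(n,f):
    p,d=cams.snapshot(n);cv2.imwrite("pics/"+f,p[:,:,::-1]);return p,d
def onplane(n,uv,z):
    K,p,M=cal(n);r=M@np.linalg.inv(K)@np.array([uv[0],uv[1],1.]);return p+r*(z-p[2])/r[2]
E
python3 - <<'E'
from h import *
print(cams.calibration("top"));s=get_state();print(s)
p,d=snap("top","t0.png");np.savez("t0.npz",p=p,d=d)
E
```

```text
{'camera_matrix': array([[395.33381925,   0.        , 253.3490483 ],
       [  0.        , 395.33381925, 185.30193923],
       [  0.        ,   0.        ,   1.        ]]), 'position': array([0.44603358, 0.01907655, 1.1563599 ]), 'attitude': array([-2.20768318,  2.14447768, -0.10566592])}
{'time_s': 0.0, 'joint_pos': array([-1.12999914e+00,  3.14222718e-01, -4.80666838e-02,  1.21014619e+00,
       -7.79967030e-06,  1.57082168e+00]), 'qd': array([ 0.00131269, -0.0013561 ,  0.00070624, -0.00312952,  0.00073384,
       -0.00176545]), 'joint_efforts': array([-3.57829094e-04, -5.39592505e+01,  3.39747047e+01,  1.92263431e-02,
       -1.28468573e-04,  4.46288723e-06]), 'position': array([ 0.25576814, -0.54216919,  0.24144192]), 'orientation': array([-3.06404814e+00, -6.86422394e-01,  5.74627183e-04]), 'ft_force': array([-0.58298253,  0.13825902, -0.24680891]), 'moment': array([ 0.0029707 , -0.00121146,  0.00150936]), 'grip_force': 0.0, 'gripper_width': 0.08562504612816949}
```

View pics/t0.png

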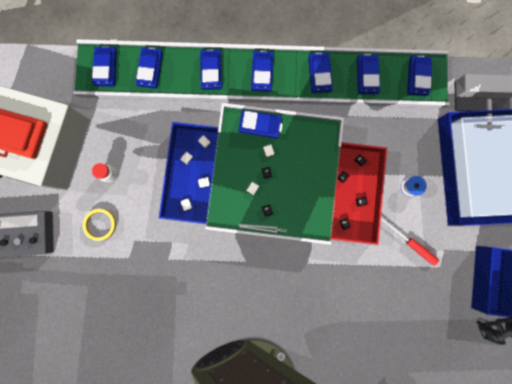

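The top view shows blue bin at left (+y) and red bin at right. Loose whites are at (268,151) and (253,188), blacks at (266,172) and (267,210). The pack is at (260,122) and the tweezers at (262,229).

```bash
python3 - <<'E'
from h import *
z=np.load("t0.npz");p,d=z["p"],z["d"]
hsv=cv2.cvtColor(p,cv2.COLOR_RGB2HSV)
H,S,V=[hsv[...,i].astype(int) for i in range(3)]
g=((H>50)&(H<85)&(S>90)).astype(np.uint8); g[:100]=0
n,l,st,c=cv2.connectedComponentsWithStats(g);k=1+np.argmax(st[1:,4])
cs,_=cv2.findContours((l==k).astype(np.uint8),0,1)
hull=cv2.convexHull(cs[0]); ap=cv2.approxPolyDP(hull,6,True)[:,0]
W=np.array([onplane("top",q,.07)[:2] for q in ap]);print("corners",ap.tolist(),W.round(3).tolist())
m=np.zeros_like(g);cv2.fillPoly(m,[ap],1)
r=cv2.minAreaRect(np.array([onplane("top",q[0],.07)[:2] for q in hull],np.float32)*1000);print("rect",r)
for nm,mask,zt in(("white",(S<60)&(V>130),.085),("black",(V<60),.088),("bluepack",(H>105)&(H<130)&(S>100),.114)):
    mm=(mask&(m>0)).astype(np.uint8)
    cs,_=cv2.findContours(mm,cv2.RETR_EXTERNAL,cv2.CHAIN_APPROX_NONE)
    for q in cs:
        if cv2.contourArea(q)<25: continue
        w=np.array([onplane("top",x[0],zt)[:2] for x in q],np.float32)*1000
        print(nm,cv2.boundingRect(q),[np.round(t,1) for t in cv2.minAreaRect(w)], d[int(q[:,0,1].mean()),int(q[:,0,0].mean())])
cv2.imwrite("pics/t1.png",cv2.resize(p[95:250,150:395,::-1],None,fx=3.2,fy=3.2,interpolation=cv2.INTER_CUBIC))
E
```

```text
corners [[225, 108], [339, 122], [328, 239], [207, 224]] [[0.762, 0.101], [0.732, -0.22], [0.406, -0.192], [0.437, 0.139]]
rect ((584.3731689453125, -42.27165222167969), (336.9449462890625, 333.3320617675781), 84.75232696533203)
white (239, 224, 38, 6) [array([432.4,   1.2]), array([100.1,   9.5]), np.float64(86.5)] 1.0711467
white (246, 182, 13, 13) [array([538.1,  18.3]), array([24.3, 30. ]), np.float64(60.7)] 1.075827
white (263, 144, 11, 12) [array([643.8, -22.8]), array([29. , 24.4]), np.float64(19.8)] 1.0849528
white (243, 111, 14, 18) [array([728.2,  31.1]), array([34.8, 47.5]), np.float64(83.8)] 1.0606017
black (262, 204, 11, 13) [array([478.3, -23.1]), array([30.6, 24.8]), np.float64(20.1)] 1.0660089
black (262, 167, 10, 12) [array([581.1, -19.3]), array([30.2, 24.5]), np.float64(1.7)] 1.0770892
bluepack (238, 110, 44, 28) [array([709.1,   3.5]), array([109.5,  63.3]), np.float64(82.7)] 1.0624237
```

View pics/t1.png

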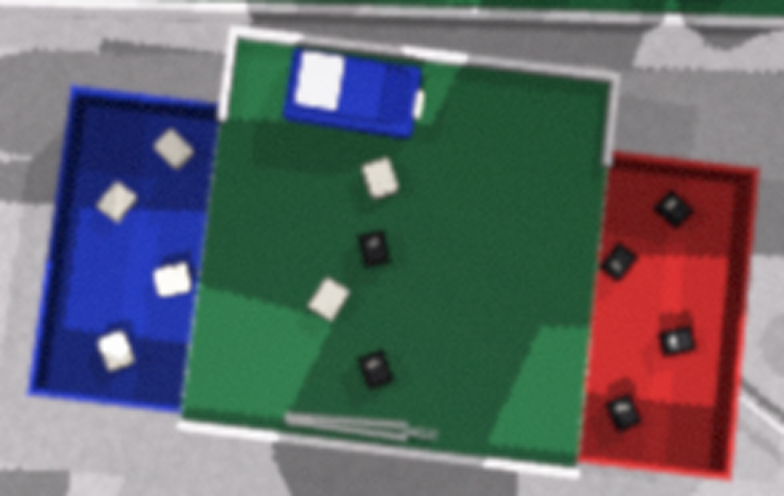

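```bash
cat >> h.py <<'E'
a=np.deg2rad(-5.3);EX=np.array([np.cos(a),np.sin(a)]);EY=np.array([-np.sin(a),np.cos(a)]);O=np.array([.5595,-.040])
def goal(xb,yb,z):   # board mm, TCP z mm; tool x along board +y
    s=get_state();M=R.from_rotvec(s["orientation"]).as_matrix();p=np.array(s["position"])
    t=np.r_[O+EX*xb/1e3+EY*yb/1e3,z/1e3]
    yaw=np.arctan2(M[1,0],M[0,0]);want=np.pi/2+a
    print("shift cm",(M.T@(t-p)*100).round(2),"turn",round(-(want-yaw),3),"now board",((p[:2]-O)@EX*1e3).round(1),((p[:2]-O)@EY*1e3).round(1),p[2].round(4),"t",s["time_s"],"f",s["ft_force"].round(1))
E
python3 -c "
from h import *
goal(-27,20,160)"
```

```text
shift cm [ 47.58 -35.54   8.21] turn -1.038 now board -256.1 -528.1 0.2414 t 0.05 f [ 0.5 -0.  -0.8]
```

```bash
python3 -m jog '[[47.6,-35.5,2,-1.038,0.8],[47.6,-35.5,2,-1.038,0.8],[47.6,-35.5,2,-1.038,0.8],[47.6,-35.5,2,-1.038,0.8],[47.6,-35.5,2,-1.038,0.8],[47.6,-35.5,2,-1.038,0.8],[47.6,-35.5,2,-1.038,0.8],[47.6,-35.5,2,-1.038,0.8],[47.6,-35.5,2,-1.038,0.8],[47.6,-35.5,2,-1.038,0.8]]' 20; python3 -c "
from h import *
goal(-27,20,115)"
```

```text
time_s: 0.88
position: [0.4518, -0.173, 0.2279]
orientation: [-2.319, -2.119, 0.0]
ft_force: [0.6, -0.4, -0.5]
gripper_width: 0.0079
grip_force: 0.0
shift cm [16.22  6.83 11.29] turn 0.002 now board -94.9 -142.4 0.2279 t 0.8833 f [ 0.6 -0.4 -0.5]
```

```bash
python3 -m jog '[[16.2,6.8,5,0,0.8],[16.2,6.8,5,0,0.8],[16.2,6.8,5,0,0.8],[16.2,6.8,5,0,0.8],[16.2,6.8,5,0,0.8],[16.2,6.8,11.3,0,0.8],[16.2,6.8,11.3,0,0.8],[16.2,6.8,11.3,0,0.8],[16.2,6.8,11.3,0,0.8]]'; python3 - <<'E'
from h import *
goal(-27,20,90)
p,d=snap("side","s0.png")
K,c,M=cal("side");print(c)
s=get_state();t=s["position"]
for dz in(0,-.011,-.024,t[2]*-1+.07):
    q=K@(M.T@(np.array([t[0],t[1],t[2]+dz])-c));print(dz,(q/q[2])[:2].round(1))
E
```

```text
time_s: 1.63
position: [0.5327, -0.0198, 0.1141]
orientation: [-2.319, -2.115, 0.004]
ft_force: [-0.9, -0.2, -0.1]
gripper_width: 0.0078
grip_force: 0.0
shift cm [0.24 0.17 2.41] turn 0.001 now board -28.6 17.6 0.1141 t 1.6333 f [-0.9 -0.2 -0.1]
[0.21715803 0.9009427  0.68635041]
0 [274.6 182.9]
-0.011 [274.4 186.2]
-0.024 [274.3 190.1]
-0.045664753772820976 [274.  196.4]
```

View pics/s0.png

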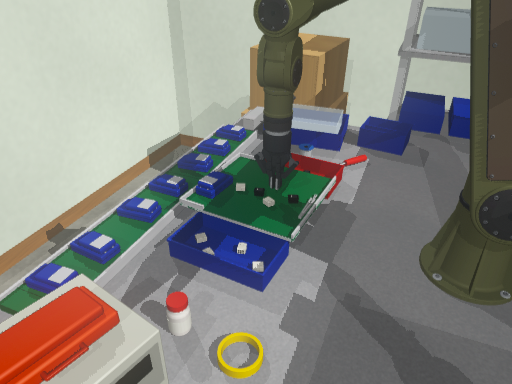

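The side view shows the fingers (about (275,185)) standing just behind the white housing at (269,202), with the other parts clear. I'll zoom in for fingertip height.

```bash
python3 - <<'E'
import cv2
p=cv2.imread("pics/s0.png")[140:220,220:320];cv2.imwrite("pics/s1.png",cv2.resize(p,None,fx=7,fy=7,interpolation=cv2.INTER_NEAREST))
E
```

```text
(no output)
```

View pics/s1.png

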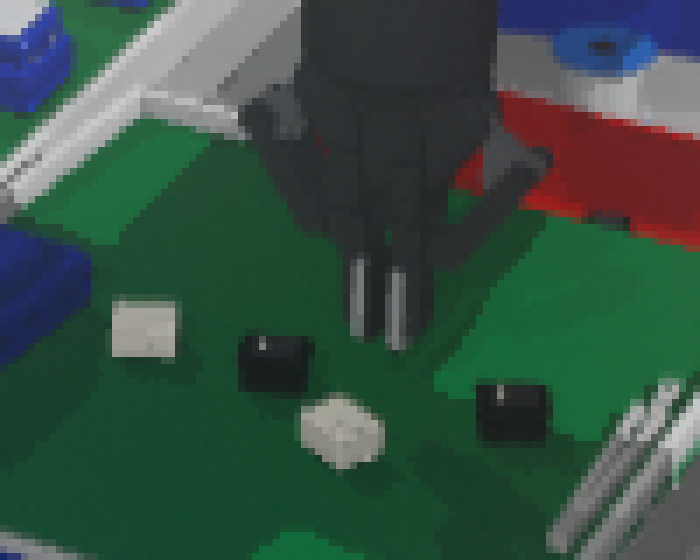

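```bash
python3 -m jog '[[0,0.1,1.5,0,0.8],[0,0.1,2.6,0,0.8],[0,0.1,2.6,0,0.8],[1,0.1,2.6,0,0.8],[2,0.1,2.6,0,0.8],[3,0.1,2.6,0,0.8],[4,0.1,2.6,0,0.8],[5,0.1,2.6,0,0.8]]'; python3 - <<'E'
from h import *
goal(-27,172,88)
p,d=snap("side","s2.png")
cv2.imwrite("pics/s3.png",cv2.resize(p[140:290,160:350,::-1],None,fx=4,fy=4,interpolation=cv2.INTER_CUBIC))
E
```

```text
time_s: 2.35
position: [0.5403, 0.0311, 0.0899]
orientation: [2.32, 2.117, 0.001]
ft_force: [0.2, -0.7, 0.3]
gripper_width: 0.0082
grip_force: 0.1
shift cm [10.29 -0.12  0.19] turn 0.001 now board -25.7 69.1 0.0899 t 2.35 f [ 0.2 -0.7  0.3]
```

View pics/s3.png

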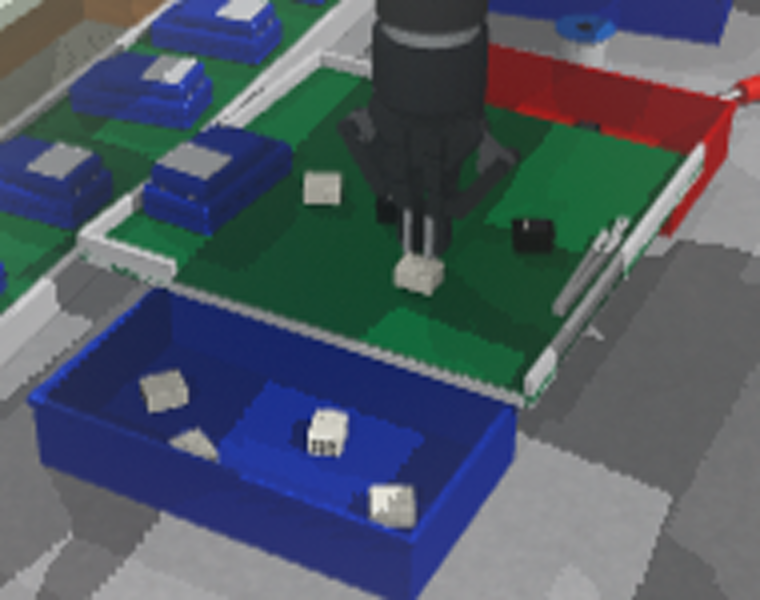

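The plug is flush against both fingertips (crop 418,272) and sliding. I'll continue.

```bash
python3 -m jog '[[1.2,0,0,0,0.8],[2.4,0,0,0,0.8],[3.6,0,0,0,0.8],[4.8,0,0,0,0.8],[6,0,0,0,0.8],[7.2,0,0,0,0.8],[8.4,0,0,0,0.8],[9.4,0,0,0,0.8],[10.4,0,0,0,0.8],[10.6,0,0,0,0.8]]'; python3 - <<'E'
from h import *
goal(20,65,125)
p,d=snap("side","s4.png")
cv2.imwrite("pics/s5.png",cv2.resize(p[140:290,160:350,::-1],None,fx=4,fy=4,interpolation=cv2.INTER_CUBIC))
E
```

```text
time_s: 3.23
position: [0.5499, 0.1371, 0.0893]
orientation: [-2.319, -2.118, -0.001]
ft_force: [-0.3, 0.4, 0.4]
gripper_width: 0.0079
grip_force: 0.0
shift cm [-11.05   4.57  -3.58] turn 0.002 now board -25.9 175.4 0.0893 t 3.2333 f [-0.3  0.4  0.4]
```

View pics/s5.png

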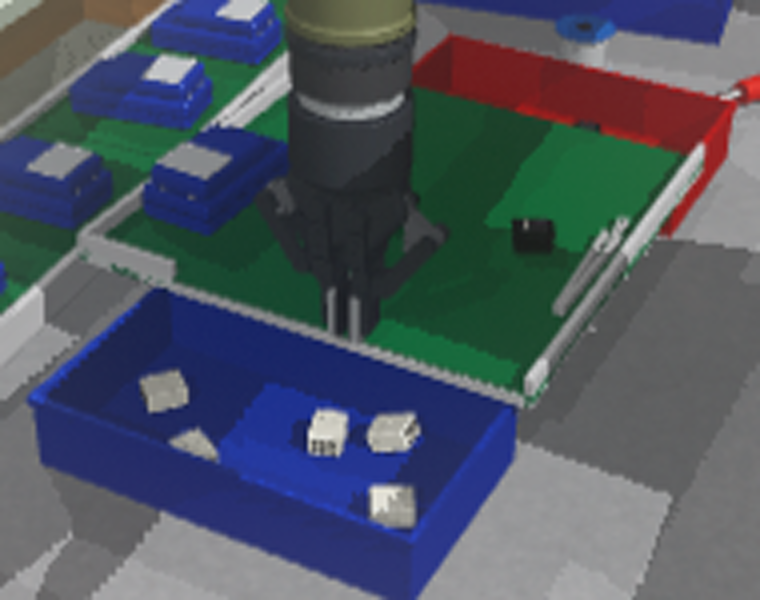

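The first plug is in the blue bin (five housings there, the new one at crop (393,432)). Next is the mid switch.

```bash
python3 -m jog '[[0,0,-3.5,0,0.8],[-4,1.6,-3.5,0,0.8],[-8,3.2,-3.5,0,0.8],[-11,4.6,-3.5,0,0.8],[-11,4.6,-3.5,0,0.8],[-11,4.6,-1,0,0.8],[-11,4.6,0.1,0,0.8],[-11,4.6,0.1,0,0.8],[-12,4.6,0.1,0,0.8]]'; python3 -c "
from h import *
goal(20,-175,88)"
```

```text
time_s: 4.03
position: [0.5832, 0.0127, 0.0874]
orientation: [-2.317, -2.118, 0.002]
ft_force: [-0.1, 0.8, 0.1]
gripper_width: 0.0078
grip_force: 0.0
shift cm [-22.97   0.07  -0.07] turn 0.003 now board 18.7 54.7 0.0874 t 4.0333 f [-0.1  0.8  0.1]
```

```bash
python3 -m jog '[[-1.2,0.1,0,0,0.8],[-2.4,0.1,0,0,0.8],[-3.6,0.1,0,0,0.8],[-4.8,0.1,0,0,0.8],[-6,0.1,0,0,0.8],[-7.2,0.1,0,0,0.8],[-8.4,0.1,0,0,0.8],[-9.6,0.1,0,0,0.8],[-10.8,0.1,0,0,0.8],[-12,0.1,0,0,0.8]]'; python3 - <<'E'
from h import *
goal(20,-175,88)
p,d=snap("top","t2.png")
cv2.imwrite("pics/t3.png",cv2.resize(p[95:250,150:395,::-1],None,fx=3,fy=3,interpolation=cv2.INTER_CUBIC))
E
```

```text
time_s: 4.87
position: [0.5742, -0.1093, 0.0882]
orientation: [-2.321, -2.117, -0.0]
ft_force: [0.0, 1.9, 0.6]
gripper_width: 0.0078
grip_force: 0.1
shift cm [-10.74  -0.11   0.02] turn 0.0 now board 21.1 -67.6 0.0882 t 4.8667 f [0.  1.9 0.6]
```

View pics/t3.png

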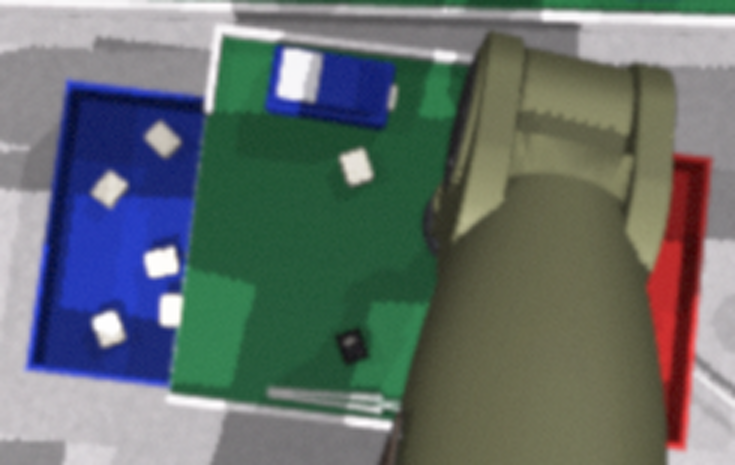

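The switch has left its spot (hidden under the arm), and the other white (355,167) and black (352,345) are unmoved. I'll continue.

```bash
python3 -m jog '[[-1.2,0,0,0,0.8],[-2.4,0,0,0,0.8],[-3.6,0,0,0,0.8],[-4.8,0,0,0,0.8],[-6,0,0,0,0.8],[-7.2,0,0,0,0.8],[-8.4,0,0,0,0.8],[-9.6,0,0,0,0.8],[-10.6,0,0,0,0.8],[-10.9,0,0,0,0.8]]'; python3 -m jog '[[0,0,-2,0,0.8],[0,0,-4,0,0.8]]'; python3 -c "
from h import *
goal(80,-17,125)"
```

```text
time_s: 5.75
position: [0.5642, -0.2185, 0.0883]
orientation: [2.322, 2.115, -0.0]
ft_force: [0.3, -0.1, -0.3]
gripper_width: 0.0081
grip_force: 0.0
time_s: 5.92
position: [0.5629, -0.2165, 0.1273]
orientation: [-2.319, -2.114, 0.002]
ft_force: [0.9, -0.7, -0.2]
gripper_width: 0.0079
grip_force: 0.0
shift cm [15.84  6.03  0.23] turn -0.0 now board 19.7 -175.4 0.1273 t 5.9167 f [ 0.9 -0.7 -0.2]
```

```bash
python3 -m jog '[[4,1.5,0,0,0.8],[8,3,0,0,0.8],[12,4.5,0,0,0.8],[15.8,6.1,0,0,0.8],[15.8,6.1,0,0,0.8],[15.8,6.1,0,0,0.8]]'; python3 - <<'E'
from h import *
goal(81,172,91)
p,d=snap("side","s6.png")
cv2.imwrite("pics/s7.png",cv2.resize(p[110:290,160:360,::-1],None,fx=3.3,fy=3.3,interpolation=cv2.INTER_CUBIC))
E
```

```text
time_s: 6.42
position: [0.6405, -0.0623, 0.1281]
orientation: [-2.317, -2.122, -0.001]
ft_force: [-0.5, -0.8, -0.2]
gripper_width: 0.008
grip_force: 0.0
shift cm [18.67 -0.08  3.71] turn 0.005 now board 82.7 -14.7 0.1281 t 6.4167 f [-0.5 -0.8 -0.2]
```

View pics/s7.png

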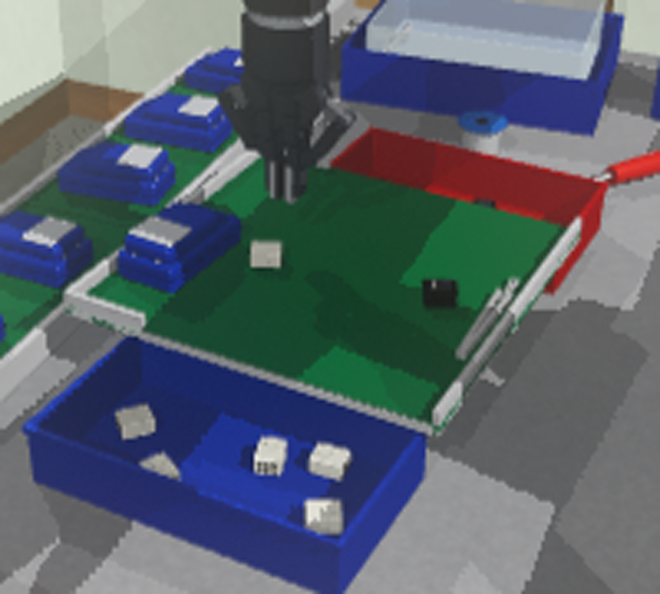

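Switch gone from the board. Remaining plug at (266,254), the fingers behind it at (288,190), clear of the pack. Sweeping.

```bash
python3 -m jog '[[0,-0.1,2,0,0.8],[0,-0.1,3.7,0,0.8],[0,-0.1,3.7,0,0.8],[1.2,-0.1,3.7,0,0.8],[2.4,-0.1,3.7,0,0.8],[3.6,-0.1,3.7,0,0.8],[4.8,-0.2,3.7,0,0.8],[6,-0.2,3.7,0,0.8],[7.2,-0.3,3.7,0,0.8],[8.4,-0.3,3.7,0,0.8]]'; python3 - <<'E'
from h import *
goal(79,174,91)
p,d=snap("side","s8.png")
cv2.imwrite("pics/s9.png",cv2.resize(p[110:290,160:360,::-1],None,fx=3.3,fy=3.3,interpolation=cv2.INTER_CUBIC))
E
```

```text
time_s: 7.3
position: [0.6444, 0.0208, 0.0917]
orientation: [2.32, 2.118, 0.0]
ft_force: [0.2, -0.3, 0.9]
gripper_width: 0.0079
grip_force: 0.1
shift cm [10.57  0.02  0.07] turn 0.001 now board 78.9 68.3 0.0917 t 7.3 f [ 0.2 -0.3  0.9]
```

View pics/s9.png

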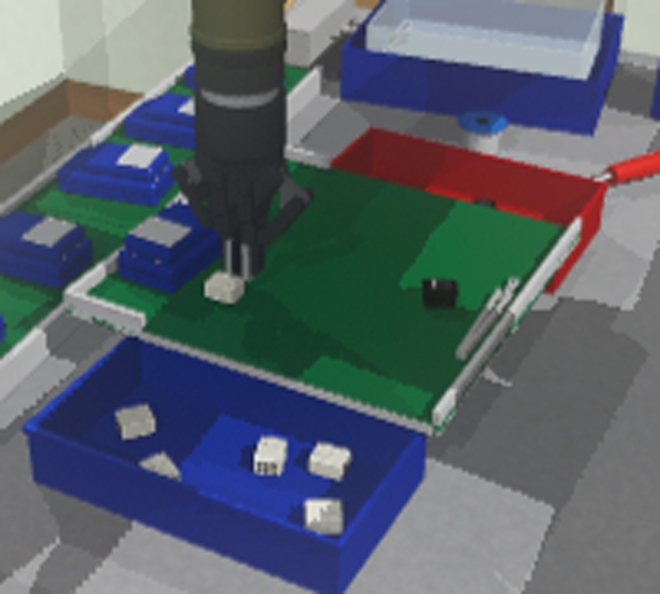

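The plug (223,290) is ahead of the fingertips along the push direction, clear of the pack. I'll continue over the edge.

```bash
python3 -m jog '[[1.2,-0.1,0,0,0.8],[2.4,-0.1,0,0,0.8],[3.6,-0.2,0,0,0.8],[4.8,-0.2,0,0,0.8],[6,-0.3,0,0,0.8],[7.2,-0.3,0,0,0.8],[8.4,-0.3,0,0,0.8],[9.6,-0.3,0,0,0.8],[10.5,-0.3,0,0,0.8],[10.7,-0.3,0,0,0.8]]';  python3 -c "
from h import *
goal(-82,55,120)"
```

```text
time_s: 8.18
position: [0.6514, 0.1278, 0.0913]
orientation: [-2.319, -2.119, -0.001]
ft_force: [-0.1, -0.1, -0.1]
gripper_width: 0.0083
grip_force: 0.0
shift cm [-12.02 -15.82  -2.88] turn 0.002 now board 76.0 175.6 0.0913 t 8.1833 f [-0.1 -0.1 -0.1]
```

```bash
python3 -m jog '[[0,0,-2.9,0,0.8],[-2.4,-3.2,-2.9,0,0.8],[-4.8,-6.4,-2.9,0,0.8],[-7.2,-9.6,-2.9,0,0.8],[-9.6,-12.8,-2.9,0,0.8],[-12,-15.7,-2.9,0,0.8],[-12,-15.7,-2.9,0,0.8],[-12,-15.7,-1,0,0.8],[-12,-15.7,0.3,0,0.8],[-12,-15.7,0.3,0,0.8]]'; python3 - <<'E'
from h import *
goal(-82,-175,88)
p,d=snap("side","s10.png")
cv2.imwrite("pics/s11.png",cv2.resize(p[110:290,160:360,::-1],None,fx=3.3,fy=3.3,interpolation=cv2.INTER_CUBIC))
E
```

```text
time_s: 9.02
position: [0.4822, 0.0204, 0.0865]
orientation: [-2.321, -2.115, 0.004]
ft_force: [-0.4, 0.6, -0.2]
gripper_width: 0.0083
grip_force: 0.0
shift cm [-22.8    0.07  -0.14] turn -0.0 now board -82.6 53.0 0.0865 t 9.0167 f [-0.4  0.6 -0.2]
```

View pics/s11.png

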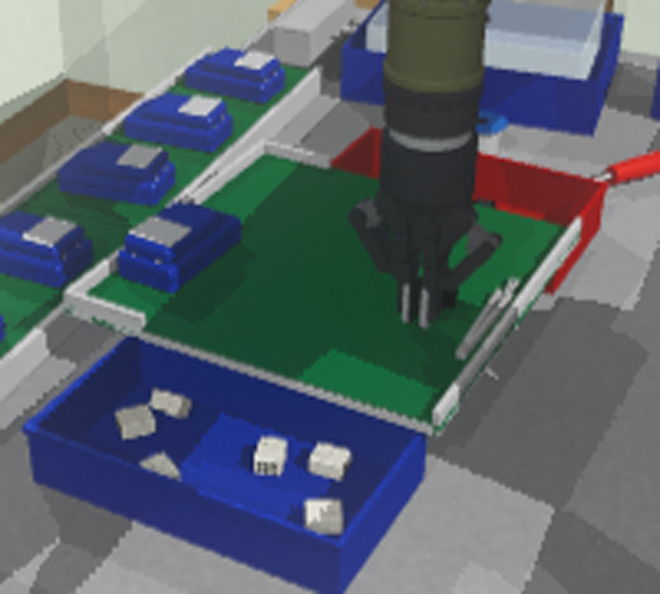

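The second plug is in the blue bin (six housings, the new one at (170,402)). The fingers stand behind the last switch. That was my tenth picture; I'll check the rest by numbers.

```bash
python3 -m jog '[[-1.2,0.1,-0.1,0,0.8],[-2.4,0.1,-0.1,0,0.8],[-3.6,0.1,-0.1,0,0.8],[-4.8,0.1,-0.1,0,0.8],[-6,0.1,-0.1,0,0.8],[-7.2,0.1,-0.1,0,0.8],[-8.4,0.1,-0.1,0,0.8],[-9.6,0.1,-0.1,0,0.8],[-10.8,0.1,-0.1,0,0.8],[-12,0.1,-0.1,0,0.8]]'; python3 -c "
from h import *
goal(-82,-175,88)"
```

```text
time_s: 9.9
position: [0.4736, -0.1, 0.0893]
orientation: [-2.321, -2.117, 0.0]
ft_force: [0.2, -0.4, -0.2]
gripper_width: 0.0079
grip_force: 0.1
shift cm [-10.73  -0.21   0.13] turn 0.0 now board -80.0 -67.7 0.0893 t 9.9 f [ 0.2 -0.4 -0.2]
```

```bash
python3 -m jog '[[-1.2,-0.1,0,0,0.8],[-2.4,-0.1,0,0,0.8],[-3.6,-0.1,0,0,0.8],[-4.8,-0.1,0,0,0.8],[-6,-0.1,0,0,0.8],[-7.2,-0.1,0,0,0.8],[-8.4,-0.1,0,0,0.8],[-9.6,-0.1,0,0,0.8],[-10.6,-0.1,0,0,0.8],[-10.9,-0.1,0,0,0.8]]'; python3 -m jog '[[0,0,-3,0,0.8],[0,0,-6,0,0.8],[3,-3,-9,0,0.8],[6,-3,-12,0,0.8],[10,-3,-14,0,0.8],[14,-3,-15,0,0.8],[18,-3,-15,0,0.8],[22,-3,-15,0,0.8],[26,-3,-15,0,0.8],[30,-3,-15,0,0.8]]'
```

```text
time_s: 10.73
position: [0.4628, -0.2089, 0.0893]
orientation: [2.322, 2.115, -0.0]
ft_force: [-0.0, -1.0, -0.6]
gripper_width: 0.008
grip_force: 0.0
time_s: 11.57
position: [0.4599, 0.0922, 0.2397]
orientation: [2.321, 2.117, 0.001]
ft_force: [0.9, -0.4, 0.1]
gripper_width: 0.008
grip_force: 0.0
```

```bash
python3 - <<'E'
from h import *
p0=np.load("t0.npz")["p"];p,d=snap("top","t4.png")
def blobs(p):
    v=cv2.cvtColor(p,cv2.COLOR_RGB2HSV)[...,2];P=[]
    poly=np.array([[262,140],[386,150],[378,243],[240,235],[240,190]])
    m=np.zeros(v.shape,np.uint8);cv2.fillPoly(m,[poly],1)
    n,l,s,c=cv2.connectedComponentsWithStats(((v<65)&(m>0)).astype(np.uint8))
    return [(c[i].round().tolist(),int(s[i,4]),((np.array(onplane("top",c[i],.02))[:2]-O)@np.c_[EX,EY]*1e3).round().tolist()) for i in range(1,n) if s[i,4]>15]
for q in(p0,p):print(*blobs(q),sep="\n");print()
# tweezers/pack drift
for nm,(a,b,c,e) in dict(spool=(175,200,400,430),screwdriver=(210,270,388,440)).items(): print(nm,np.abs(p[a:b,c:e].astype(int)-p0[a:b,c:e]).mean())
E
```

```text
([360.0, 160.0], 70, [97.0, -245.0])
([267.0, 173.0], 103, [28.0, 21.0])
([343.0, 176.0], 55, [45.0, -199.0])
([362.0, 201.0], 42, [-20.0, -261.0])
([267.0, 210.0], 99, [-80.0, 7.0])
([344.0, 224.0], 59, [-93.0, -218.0])

([360.0, 160.0], 65, [97.0, -245.0])
([343.0, 176.0], 51, [45.0, -199.0])
([342.0, 200.0], 39, [-24.0, -205.0])
([363.0, 200.0], 25, [-17.0, -266.0])
([344.0, 224.0], 59, [-93.0, -218.0])
([313.0, 225.0], 70, [-106.0, -130.0])

spool 4.354666666666667
screwdriver 5.840491452991453
```

```bash
python3 - <<'E'
from h import *
p,d=snap("top","t5.png");K,c,M=cal("top")
for u,v in((342,200),(343,176),(344,224),(313,225),(313,215),(360,160)):
    z=np.median(d[v-1:v+2,u-1:u+2]);w=c+M@(np.linalg.inv(K)@[u,v,1])*z
    print((u,v),w.round(3),((w[:2]-O)@np.c_[EX,EY]*1e3).round(),p[v,u])
v=cv2.cvtColor(p,cv2.COLOR_RGB2HSV)[...,2];print(v[215:236,300:330])
print(get_state()["time_s"])
E
```

```text
(342, 200) [ 0.516 -0.241  0.023] [ -25. -204.] [54 53 57]
(343, 176) [ 0.586 -0.243  0.021] [  45. -200.] [57 56 56]
(344, 224) [ 0.448 -0.247  0.021] [ -92. -217.] [53 52 55]
(313, 225) [ 0.443 -0.148  0.089] [-107. -118.] [50 48 52]
(313, 215) [ 0.47 -0.15  0.07] [ -79. -118.] [ 47 115  74]
(360, 160) [ 0.634 -0.293  0.02 ] [  98. -245.] [44 45 45]
[[126 125 122 122 122 124 122 123 122 118 112 111 110 115 116 119 120 116
  113 117 120 122 122 117 120 121 121 121 119 121]
 [124 123 124 122 122 122 124 121 120 112  99  97 102  96  97 100 103  94
   97 106 113 119 121 121 121 119 121 119 121 122]
 [122 122 124 124 122 122 122 122 121 110  92  88  89  86  84  87  84  83
   85  90  98 118 120 120 119 120 121 121 122 122]
 [122 121 123 122 124 120 122 121 122 111  91  84  82  83  81  82  83  80
   82  84  95 116 120 120 122 119 121 120 120 121]
 [123 120 119 123 120 122 125 121 117 106  88  81  82  82  81  81  83  81
   82  85  95 114 121 120 121 120 122 121 122 119]
 [122 123 121 123 123 122 124 122 113  92  78  78  78  81  81  82  80  80
   83  84  96 115 121 121 121 121 121 121 121 1
[... 1187 characters left out ...]
 69  69  61  59
   68  90 114 122 121 121 122 121 122 119 121 122]
 [124 121 120 112 112 110 110 109 110 107 109 108 108 106 103 100  94  94
  101 106 119 121 122 122 124 121 122 121 121 120]
 [121 118 112 110 110 112 111 112 107 110 113 114 117 116 113 114 114 117
  117 119 120 121 122 120 120 122 121 119 122 121]
 [106 108  98  98 100 101 105 103 104 108 106 107 113 115 116 120 121 122
  119 123 122 122 121 121 122 122 123 122 120 121]
 [ 90  89  84  81  82  86  90  86  87  97  94  94  98 104 112 120 117 115
  121 119 117 118 119 121 121 119 121 121 120 119]
 [ 88  85  80  76  74  76  79  74  75  80  79  75  82  85  97 106 101 104
  108 107 102 107 112 112 114 113 113 118 115 114]]
11.6667
```

The last switch slipped off the fingers and still lies on the board at board (-107,-118). The other five dark parts are in the red bin. I'll sweep it again with the fingers a bit wider.

```bash
python3 -c "
from h import *
goal(-108,-80,120)"
```

```text
shift cm [-20.61   0.15  11.89] turn 0.009 now board -111.3 125.7 0.2394 t 11.6667 f [ 0.4 -0.9 -0.9]
```

```bash
python3 -m jog '[[-4,0.2,0,0,1.6],[-8,0.2,0,0,1.6],[-12,0.2,0,0,1.6],[-16,0.2,2,0,1.6],[-20,0.2,5,0,1.6],[-20.6,0.2,9,0,1.6],[-20.6,0.2,11.9,0,1.6],[-20.6,0.2,11.9,0,1.6],[-20.6,0.2,14.5,0,1.6],[-20.6,0.2,15.1,0,1.6]]'; python3 -c "
from h import *
goal(-108,-176,88)"
```

```text
time_s: 12.5
position: [0.4419, -0.115, 0.0871]
orientation: [-2.32, -2.115, 0.002]
ft_force: [-1.1, -0.1, -0.7]
gripper_width: 0.0157
grip_force: 0.0
shift cm [-9.04  0.21 -0.09] turn 0.0 now board -110.2 -85.6 0.0871 t 12.5 f [-1.1 -0.1 -0.7]
```

```bash
python3 -m jog '[[-1,0.1,0,0,1.6],[-2,0.1,0,0,1.6],[-3,0.1,0,0,1.6],[-4,0.1,0,0,1.6],[-5,0.1,0,0,1.6],[-6,0.1,0,0,1.6],[-7,0.1,0,0,1.6],[-8,0.1,0,0,1.6],[-9,0.1,0,0,1.6],[-9.3,0.1,0,0,1.6]]'; python3 -m jog '[[0,0,-3,0,0.8],[0,0,-6,0,0.8],[3,0,-9,0,0.8],[6,0,-12,0,0.8],[10,0,-14,0,0.8],[14,0,-15,0,0.8],[18,0,-15,0,0.8],[22,0,-15,0,0.8],[26,0,-15,0,0.8],[30,0,-15,0,0.8]]'; python3 - <<'E'
from h import *
p0=np.load("t0.npz")["p"];p,d=snap("top","t6.png");K,c,M=cal("top")
v=cv2.cvtColor(p,cv2.COLOR_RGB2HSV)[...,2]
m=np.zeros(v.shape,np.uint8);cv2.fillPoly(m,[np.array([[262,140],[386,150],[378,243],[240,235],[240,190]])],1)
n,l,s,ce=cv2.connectedComponentsWithStats(((v<65)&(m>0)).astype(np.uint8))
for i in range(1,n):
    if s[i,4]>15:
        x=ce[i].round().astype(int);w=c+M@(np.linalg.inv(K)@[*x,1])*d[x[1],x[0]]
        print(x,s[i,4],((w[:2]-O)@np.c_[EX,EY]*1e3).round(),w[2].round(3))
p,d=snap("side","s12.png");print(get_state()["time_s"])
a=cv2.imread("pics/s0.png")[...,::-1].astype(int)
df=np.abs(p.astype(int)-a).max(2)
# jar, tape, pack, tweezers regions in side view
for nm,(r0,r1,c0,c1) in dict(jar=(290,336,162,194),tape=(330,378,214,266),pack=(168,200,194,234),tweez=(190,222,295,320)).items(): print(nm,(df[r0:r1,c0:c1]>40).mean().round(3))
E
```

```text
time_s: 13.33
position: [0.4355, -0.2096, 0.0883]
orientation: [2.322, 2.115, -0.0]
ft_force: [0.6, 0.8, 0.1]
gripper_width: 0.0157
grip_force: 0.0
time_s: 14.17
position: [0.4629, 0.0928, 0.2386]
orientation: [2.321, 2.117, 0.001]
ft_force: [0.1, 0.0, -0.1]
gripper_width: 0.008
grip_force: 0.0
[360 160] 66 [  98. -244.] 0.021
[343 176] 54 [  44. -199.] 0.026
[342 200] 39 [ -24. -205.] 0.018
[363 200] 26 [ -17. -264.] 0.021
[340 227] 133 [-102. -205.] 0.028
14.2667
jar 0.0
tape 0.0
pack 0.075
tweez 0.055
```

```bash
python3 - <<'E'
from h import *
p,d=snap("top","t7.png");K,c,M=cal("top");Ki=np.linalg.inv(K)
v=cv2.cvtColor(p,cv2.COLOR_RGB2HSV)[...,2]
H=[(c+M@(Ki@[u,w,1])*d[w,u])[2] for w in range(215,238) for u in range(336,352) if v[w,u]<65];print("max z",max(H),len(H))
hs=lambda q:cv2.cvtColor(q,cv2.COLOR_BGR2HSV)
for f in("s0.png","s12.png"):
    q=cv2.imread("pics/"+f);h=hs(q).astype(int)
    m=((h[...,0]>105)&(h[...,0]<130)&(h[...,1]>120))[168:200,190:236];y,x=np.nonzero(m);print("pack",x.mean(),y.mean(),m.sum())
    m=((h[...,1]<50)&(h[...,2]>90))[188:222,294:320];y,x=np.nonzero(m);print("tweez",x.mean(),y.mean(),m.sum())
E
```

```text
max z 0.032967753865916105 106
pack 22.72504091653028 15.11783960720131 611
tweez 15.540084388185655 20.135021097046412 237
pack 22.71004942339374 15.230642504118617 607
tweez 15.283261802575108 20.433476394849784 233
```

All is in place and nothing else moved.

```bash
python3 -c "
from h import *
print(close_job())"
```

```text
the job is handed in; nothing more can be done
None
```

I swept both white plug housings into the blue bin and both black rocker switches into the red bin (one switch took a second sweep), saw nothing else shift in the last camera checks, and handed the job in at about 14 s of robot time; no verdict came back.

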